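# Find the rocking corner of the mould shaker and shim it

### The arm

A 6-joint arm with a two-finger parallel gripper is mounted at the origin on the work surface. World frame = base frame: x ahead of the robot, y to its left, z up, the work surface at z = 0. Lengths are in mm, angles in rad, forces in N, time in s.
With the tool pointing down it reaches from about 300 to 750 mm from the base axis. Payload 8.5 kg.
Tool frame: the origin (TCP) lies at the very end of the fingers, on their centre line; the grasp point (between the pads) lies 19 mm behind it; z points along the fingers, x is the direction in which the jaws open and shut, and the axes are right-handed (so a half turn about z gives the same grasp; the last joint's range is limited). The gripper opens to 85 mm and grips with 20 to 120 N. Pads are 22 mm wide; open, the fingers measure 114 mm over their backs; the gripper's body (76 mm by 85 mm) begins 54 mm behind the grasp point. The pads swing forward as they close: fully open they stand 13 mm farther back than shut.
Start: joints at [0.946, 0.381, 1.297, -0, 1.464, -0.215], TCP at [219.124, 504.445, 231.322] pointing down, gripper open.
Joint ranges: [-3.11, 3.11], [-0.89, 2.33], [0.22, 2.48], [-1.42, 4.56], [0.17, 2.85], [-2.88, 2.88]. Speed limits (rad/s): [2.39, 2.39, 3.14, 3.14, 3.14, 3.14].

### API

Orientations are given as a unit quaternion [w, x, y, z].
In Python, from workcell import get_state, snapshot, get_calibration, finish_job gives the robot as it stands.
- The arm moves only by the tool send_rows, never from a script. Its argument "deltas" is a list of rows, each a list of 6 numbers: the shift along the tool's x, y, z in mm, then the turn, a rotation vector about the tool's x, y, z in rad. A call has 1 to 20 rows; each row shifts and turns the commanded pose from where the row before left it, along the tool's axes as they then stand; what a row does not reach is not made up. A row lasts 1/12 s, in which the tool goes at most 41.7 mm and 7.16 degrees, less where a joint would pass 70% of its speed; a pose out of reach is approached as far as the arm can. A call with a gripper value outside its range is refused whole. "grip" is the opening in per cent of the stroke, from 0 (shut) to 100 (fully open), set as the call begins (left out, the last holds). The fingers move at their own pace and stop on an object; the grip force is fixed at half the most. Time passes only in rows, so rows that do not move let the fingers close. It gives the time, the measured TCP pose, the force and the opening at its end, in the units of the state.
- get_state(): the state, without advancing time (a new reading comes with each control period).
- snapshot(name): name is "side" or "top"; returns (picture, depth): 384x512x3 uint8, red, green, blue; 384x512 float32, mm along the optical axis (not along the pixel's ray), 0 where there is no reading.
- get_calibration(name): a dict with "fov_y" (degrees; the focal length in pixels is half the picture's height over the tangent of half this angle, whatever the lens; pixels are square), "cx", "cy" (the principal point, pixels), "dist" ([k1, k2, p1, p2, k3] as OpenCV has them; the pictures are not rectified), "R" (3x3) and "t" (3): a world point X has camera coordinates R X + t. Camera axes: x right, y down, z forward; pixel columns grow to the right and rows downward; lengths in mm; the calibration is good to about 2 mm. A picture is of the moment at which its call begins. get_calibration takes no time and is no camera call.
- finish_job(): hands the job in, once; it reports no verdict.
The state is a dict: "clock": time; "q": joint angles; "dq": joint speeds; "effort": joint torques, N m; "eef_pos": TCP position; "orientation": TCP orientation; "force": force on the tool from outside, world axes, zero at the start; "moment": the same for the moment, N m; "grip_width": opening from 0.0 (shut) to 1.0 (fully open).
Only numpy, scipy, OpenCV 4.12 (cv2) and the standard library are available. Lean on these libraries where they do the work, as an engineer would, in place of code of your own. Each camera call takes 0.05 s, during which the arm holds its last target.

### The job

The top plate of the mould-vibrating table rocks at one corner. Press down firmly on the plate's corners to find the one that gives, then press that corner's shim lever all the way down flat; leave the other three levers up as they are. Only press with the fingertips: do not lift the plate or the mould on it, and leave everything else on the bench where it is.

Things in the scene. Friction and masses are not known exactly. Their poses are not given: they have to be found in the camera images.
- plate: flat metal top plate of the mould-vibrating table, 200 (x) x 290 (y) x 6 mm, 3.2 kg, lying loose and level on four hidden rubber buffers. Origin: centre of its underside, 66 mm above the counter; x points away from the robot, y to the left, yaw within 0.2 rad. The base's 3 mm skirt round it ends 4 mm below its top. Thin black mat on its middle. The corners look alike: three are solid, one is soft
- corner_near_left (a point): point on the plate's top face over the buffer of the corner nearer the robot, left (+y): 25 mm in from the x edge, 27 mm in from the y edge, 72 mm above the counter. A solid corner does not move when pressed here; the soft one, level at rest too, starts to give at about 3 N, has sunk 4 mm at about 6 N, and springs back
- corner_near_right (a point): point on the plate's top face over the buffer of the corner nearer the robot, right (-y): 25 mm in from the x edge, 27 mm in from the y edge, 72 mm above the counter. A solid corner does not move when pressed here; the soft one, level at rest too, starts to give at about 3 N, has sunk 4 mm at about 6 N, and springs back
- corner_far_left (a point): point on the plate's top face over the buffer of the corner farther from the robot, left (+y): 25 mm in from the x edge, 27 mm in from the y edge, 72 mm above the counter. A solid corner does not move when pressed here; the soft one, level at rest too, starts to give at about 3 N, has sunk 4 mm at about 6 N, and springs back
- corner_far_right (a point): point on the plate's top face over the buffer of the corner farther from the robot, right (-y): 25 mm in from the x edge, 27 mm in from the y edge, 72 mm above the counter. A solid corner does not move when pressed here; the soft one, level at rest too, starts to give at about 3 N, has sunk 4 mm at about 6 N, and springs back
- tab_near_left (a point): middle of the upper face of the finger pad (26 x 18 mm) at the end of the steel shim lever of the corner nearer the robot, left (+y). The lever sticks out to +y of the plate; at first it slopes up and outwards, pad 83 to 88 mm above the counter. Pressed flat the pad is level, 58 mm above the counter and 85 mm from the corner point in plate y. Nothing stands under it
- tab_near_right (a point): middle of the upper face of the finger pad (26 x 18 mm) at the end of the steel shim lever of the corner nearer the robot, right (-y). The lever sticks out to -y of the plate; at first it slopes up and outwards, pad 83 to 88 mm above the counter. Pressed flat the pad is level, 58 mm above the counter and 85 mm from the corner point in plate y. Nothing stands under it
- tab_far_left (a point): middle of the upper face of the finger pad (26 x 18 mm) at the end of the steel shim lever of the corner farther from the robot, left (+y). The lever sticks out to +y of the plate; at first it slopes up and outwards, pad 83 to 88 mm above the counter. Pressed flat the pad is level, 58 mm above the counter and 85 mm from the corner point in plate y. Nothing stands under it
- tab_far_right (a point): middle of the upper face of the finger pad (26 x 18 mm) at the end of the steel shim lever of the corner farther from the robot, right (-y). The lever sticks out to -y of the plate; at first it slopes up and outwards, pad 83 to 88 mm above the counter. Pressed flat the pad is level, 58 mm above the counter and 85 mm from the corner point in plate y. Nothing stands under it
- lever_near_left (a joint): angle of that lever (nearer the robot, left (+y)), rad: 0 = sloping up by 0.6, 0.60 = flat, its stop; starts at 0 to 0.1. Its pin lies along plate x, 53 mm above the counter, 53 mm inwards of the pad. The pad needs about 4 N; friction holds the lever where it is left. At a solid corner the shim has no gap and the lever jams about half way, 0.3 to 0.45
- lever_near_right (a joint): angle of that lever (nearer the robot, right (-y)), rad: 0 = sloping up by 0.6, 0.60 = flat, its stop; starts at 0 to 0.1. Its pin lies along plate x, 53 mm above the counter, 53 mm inwards of the pad. The pad needs about 4 N; friction holds the lever where it is left. At a solid corner the shim has no gap and the lever jams about half way, 0.3 to 0.45
- lever_far_left (a joint): angle of that lever (farther from the robot, left (+y)), rad: 0 = sloping up by 0.6, 0.60 = flat, its stop; starts at 0 to 0.1. Its pin lies along plate x, 53 mm above the counter, 53 mm inwards of the pad. The pad needs about 4 N; friction holds the lever where it is left. At a solid corner the shim has no gap and the lever jams about half way, 0.3 to 0.45
- lever_far_right (a joint): angle of that lever (farther from the robot, right (-y)), rad: 0 = sloping up by 0.6, 0.60 = flat, its stop; starts at 0 to 0.1. Its pin lies along plate x, 53 mm above the counter, 53 mm inwards of the pad. The pad needs about 4 N; friction holds the lever where it is left. At a solid corner the shim has no gap and the lever jams about half way, 0.3 to 0.45
- mould: small filled chocolate mould, 80 (x) x 135 (y) x 23 mm, 0.22 kg, lying loose on the middle of the plate; origin under its centre
- scraper: bench scraper lying flat in front of the base: steel blade 75 x 150 x 2.5, black grip bar 15 thick; origin at the centre, on the counter; sizes in mm
- colour_tub: small white tub with a grey lid, 62 across, 44 high, standing on the counter between the two left levers; origin under its centre; sizes in mm
- dipping_fork: three-pronged dipping fork, 205 long, wooden handle 12 thick, lying along y on the far side of the base; origin under its middle; sizes in mm
- funnel: cream plastic confectionery funnel on a round foot, 150 across the foot, 200 high; origin under its centre; sizes in mm
- bowl: steel mixing bowl, rim 170 across, 75 high; origin under its centre; sizes in mm
- jar: brown jar with a white lid, 76 across, 95 high; origin under its centre; sizes in mm
- spatula: spatula 260 long lying on the counter; origin under its middle; sizes in mm

How it is judged:
By the outcome, as a careful person would: the job done as asked, in the order asked, and still so for the second after the job is handed in, with the robot touching nothing.
It also fails if it takes over 51 s, if anything falls off the work surface, if the arm or the gripper's body presses on something with over 40 N, if the wrist force passes 120 N, or if a joint passes its speed limit or range.

## Working session

There is one attempt and no reset: what is moved stays moved. The work goes in short steps, Python scripts to look and compute and a tool call to move; the robot and the scene stay as the last step left them, time stands still between calls to the robot, and variables do not carry over. Pictures are saved under pics/ and viewed, and the job is handed in when it is done.

Besides the shell and the picture viewer there is one more tool, called after "Request:" as name(argument=value, ...) on one line, values as JSON. send_rows: Moves the arm, as the interface text tells. Its arguments: {"type":"object","properties":{"deltas":{"type":"array","items":{"type":"array","items":{"type":"number"}}},"grip":{"type":"number"}},"required":["deltas"]}

```bash
mkdir -p pics
python3 - <<'E'
from workcell import *
import cv2,numpy as np
for n in("top","side"):
    p,d=snapshot(n); np.savez(n+".npz",p=p,d=d)
    cv2.imwrite(f"pics/{n}0.png",p[:,:,::-1]); c=get_calibration(n); print(n,c)
print(get_state())
E
```

```text
top {'fov_y': 49.97498108217425, 'cx': 249.45453383311568, 'cy': 187.13388782212976, 'dist': array([-0.05875638,  0.        ,  0.        ,  0.        ,  0.        ]), 'R': array([[ 6.37883384e-05, -9.99999387e-01, -1.10544495e-03],
       [-9.88147743e-01,  1.06659959e-04, -1.53505787e-01],
       [ 1.53505811e-01,  1.10213481e-03, -9.88147130e-01]]), 't': array([ -33.10437414,  522.7309311 , 1110.15471193])}
side {'fov_y': 45.851914787158144, 'cx': 257.7078563923098, 'cy': 192.6355087634152, 'dist': array([-0.14967343,  0.        ,  0.        ,  0.        ,  0.        ]), 'R': array([[-0.99458712, -0.10287351,  0.01461147],
       [-0.07691711,  0.6343905 , -0.76917648],
       [ 0.06985851, -0.76613689, -0.63886935]]), 't': array([ 479.54751686,  106.34913507, 1438.19224638])}
{'clock': 0.1, 'q': array([ 9.45698339e-01,  3.81113466e-01,  1.29816234e+00,  1.04040514e-05,
        1.46359600e+00, -2.15316582e-01]), 'dq': array([ 0.00078042, -0.00171654, -0.00197232, -0.00027127, -0.00132004,
       -0.00102738]), 'effort': array([ 4.33822817e-03, -4.49219191e+01, -2.31656832e+01, -8.95560515e-05,
        3.68071458e-03, -5.85091084e-05]), 'eef_pos': array([218.97605356, 504.24358038, 230.78929115]), 'orientation': array([ 2.23579543e-04,  8.36184578e-01,  5.48447758e-01, -5.99246706e-04]), 'force': array([-0.37764269, -0.16111796, -0.48275086]), 'moment': array([-0.02977331,  0.04138159,  0.00222304]), 'grip_width': 0.998024369707957}
```

View pics/top0.png

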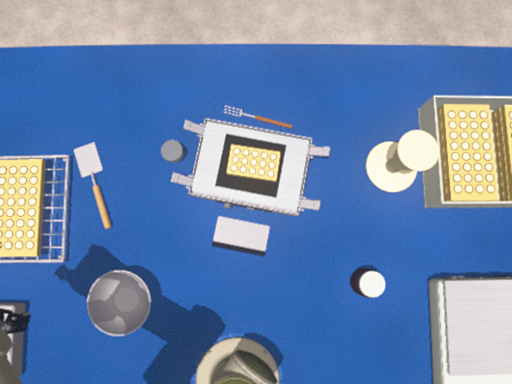

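View pics/side0.png

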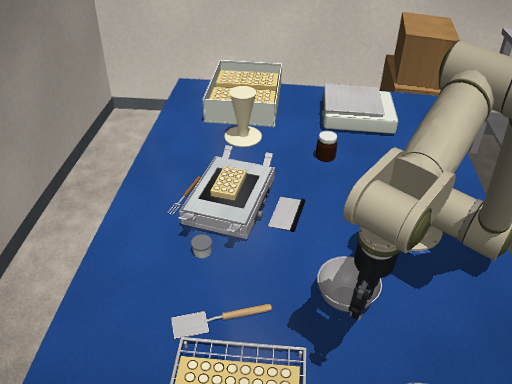

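The top view shows the plate with corners near (204,121), (312,136), (299,213) and (190,196), with levers at (193,126), (320,151), (310,205) and (181,179). Next I'll measure these in detail.

```bash
cat > h.py <<'E'
import numpy as np,cv2
from workcell import get_calibration
def K(c): 
    f=192/np.tan(np.radians(c['fov_y']/2)); return np.array([[f,0,c['cx']],[0,f,c['cy']],[0,0,1]])
def rays(n,uv):
    c=get_calibration(n); u=cv2.undistortPoints(np.array(uv,float).reshape(-1,1,2),K(c),c['dist'])[:,0]
    d=np.c_[u,np.ones(len(u))]; return c,d
def onplane(n,uv,z):
    c,d=rays(n,uv); R,t=c['R'],c['t']; o=-R.T@t; w=d@R; s=(z-o[2])/w[:,2]; return o+w*s[:,None]
def withdepth(n,uv,dep):
    c,d=rays(n,uv); return (d*np.array(dep)[:,None]-c['t'])@c['R']
def proj(n,X):
    c=get_calibration(n); r=cv2.Rodrigues(c['R'])[0]; return cv2.projectPoints(np.array(X,float),r,c['t'],K(c),c['dist'])[0][:,0]
E
python3 - <<'E'
from h import *
for n in("top","side"):
    z=np.load(n+".npz");p,d=z['p'],z['d']
    v,u=np.mgrid[:384,:512]; uv=np.c_[u.ravel(),v.ravel()]
    P=withdepth(n,uv,d.ravel()).reshape(384,512,3); np.save(n+"P.npy",P)
    m=(abs(P[...,2]-72)<8)&(d>0)&(P[...,0]>350)&(P[...,0]<750)&(abs(P[...,1]-20)<220)
    print(n,m.sum(), np.percentile(P[m],[1,50,99],axis=0).round(0).tolist())
    if n=="top":
        hsv=cv2.cvtColor(p,cv2.COLOR_RGB2HSV)
        print(P[160,210],P[150,253])
        b=((hsv[...,1]<70)&(hsv[...,2]>120)).astype(np.uint8); 
        b[:, :150]=0;b[:,340:]=0;b[:90]=0;b[216:]=0
        b=cv2.morphologyEx(b,cv2.MORPH_CLOSE,np.ones((3,3))); 
        k,_=cv2.findContours(b,0,2)
        for q in k:
            if cv2.contourArea(q)>30: print(cv2.contourArea(q),cv2.boundingRect(q))
    x0,y0,w,h=(160,95,180,130) if n=="top" else (165,135,130,110)
    cv2.imwrite(f"pics/{n}z.png",cv2.resize(p[y0:y0+h,x0:x0+w,::-1],None,fx=4.4,fy=4.4,interpolation=cv2.INTER_CUBIC))
E
```

```text
top 6715 [[460.0, -190.0, 65.0], [567.0, -29.0, 73.0], [697.0, 143.0, 78.0]]
[592.26536483  74.75328491  76.22917285] [615.75572211 -42.73833258  94.39045539]
329.5 (161, 140, 22, 22)
9497.5 (171, 118, 159, 98)
133.0 (224, 106, 34, 14)
side 3241 [[460.0, -193.0, 65.0], [572.0, 12.0, 74.0], [703.0, 127.0, 79.0]]
```

View pics/topz.png

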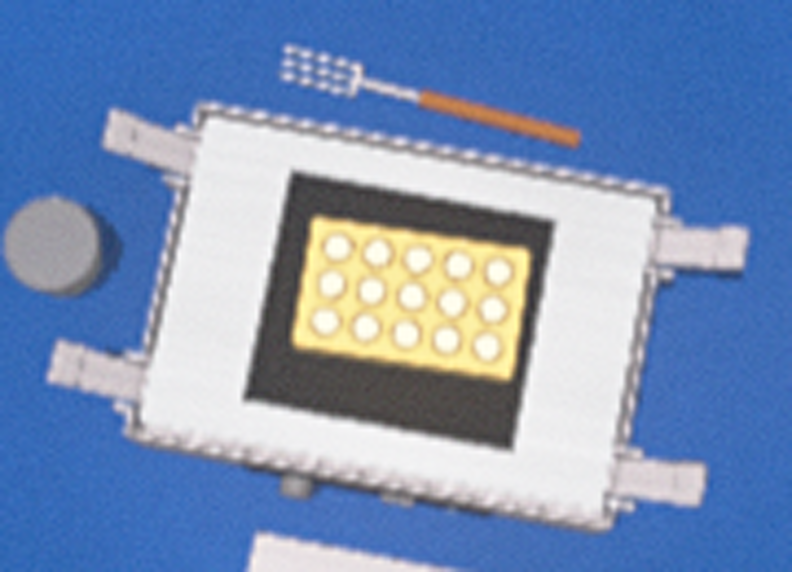

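View pics/sidez.png

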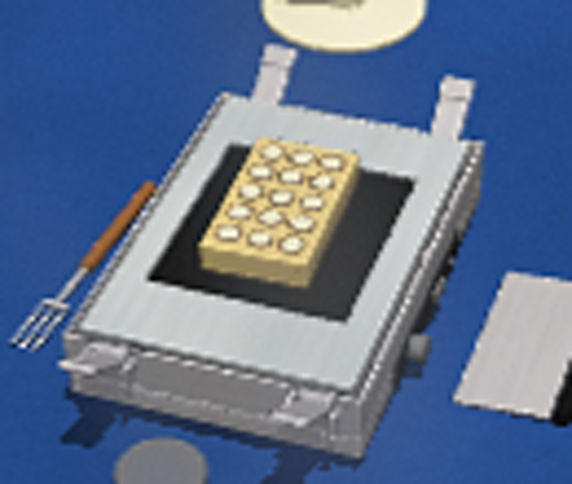

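Run:
```python
from h import *
z=np.load("top.npz");p=z['p'];hsv=cv2.cvtColor(p,cv2.COLOR_RGB2HSV)
for r in (130,160,190): print([tuple(p[r,c]) for c in range(188,214,2)] if r==160 else '')
c=np.array([[200,118],[660,203],[607,520],[137,432]])/4.4+[160,95]-.4
X=onplane("top",c,72); print(X.round(1)); print([np.linalg.norm(X[i]-X[(i+1)%4]).round(1) for i in range(4)])
b=((hsv[...,1]<60)&(p.min(2)>195)).astype(np.uint8); b[:,:180]=0;b[:,320:]=0;b[:110]=0;b[217:]=0
b=cv2.morphologyEx(b,cv2.MORPH_OPEN,np.ones((5,5)))
k,_=cv2.findContours(b,0,2); q=max(k,key=cv2.contourArea)
W=onplane("top",q[:,0],72)[:,:2].astype(np.float32); r=cv2.minAreaRect(W); print(r, cv2.boxPoints(r))
cen=np.array([X[:,0].mean(),X[:,1].mean()]); ex=((X[0]-X[3])+(X[1]-X[2]))[:2]; ex/=np.linalg.norm(ex)
ey=((X[0]-X[1])+(X[3]-X[2]))[:2]; ey/=np.linalg.norm(ey); print(cen,np.arctan2(ex[1],ex[0]),np.arctan2(-ey[0],ey[1]))
# side edges check
s=np.array([[228,97],[480,147],[352,388],[75,328]])/4.4+[165,135]-.4
Y=onplane("side",s,72); print(Y.round(1)); print(Y.mean(0)); print([np.linalg.norm(Y[i]-Y[(i+1)%4]).round(1) for i in range(4)])
# pads from depth+plane
tp=np.array([[113,130],[740,249],[697,480],[62,362]])/4.4+[160,95]-.4
print("pad ends top",onplane("top",tp,86).round(1))
```

```text
[(np.uint8(63), np.uint8(101), np.uint8(178)), (np.uint8(64), np.uint8(105), np.uint8(177)), (np.uint8(65), np.uint8(107), np.uint8(177)), (np.uint8(89), np.uint8(119), np.uint8(184)), (np.uint8(144), np.uint8(140), np.uint8(150)), (np.uint8(216), np.uint8(214), np.uint8(220)), (np.uint8(235), np.uint8(236), np.uint8(237)), (np.uint8(234), np.uint8(234), np.uint8(236)), (np.uint8(236), np.uint8(236), np.uint8(237)), (np.uint8(234), np.uint8(233), np.uint8(235)), (np.uint8(233), np.uint8(232), np.uint8(235)), (np.uint8(234), np.uint8(235), np.uint8(236)), (np.uint8(235), np.uint8(235), np.uint8(237))]

[[ 703.4   90.8   72. ]
 [ 647.8 -199.6   72. ]
 [ 447.9 -162.6   72. ]
 [ 502.3  126.1   72. ]]
[np.float64(295.7), np.float64(203.2), np.float64(293.8), np.float64(204.2)]
((575.7277221679688, -35.6795654296875), (295.3763427734375, 205.6308135986328), 78.95303344726562) [[ 446.51837 -160.93033]
 [ 648.3389  -200.33197]
 [ 704.9371    89.5712 ]
 [ 503.11652  128.97284]]
[575.36247985 -36.33972809] -0.1787243186333881 -0.1876955070112839
[[ 649.9 -200.9   72. ]
 [ 444.9 -158.6   72. ]
 [ 509.5  121.3   72. ]
 [ 707.4   84.7   72. ]]
[577.90718806 -38.37023304  72.        ]
[np.float64(209.3), np.float64(287.2), np.float64(201.3), np.float64(291.3)]
pad ends top [[ 691.2  143.6   86. ]
 [ 614.7 -246.5   86. ]
 [ 470.9 -216.1   86. ]
 [ 543.7  171.2   86. ]]
```

```bash
cat >> h.py <<'E'
C=np.array([575.7,-36.3]);YAW=-0.188
def w(x,y):
    c,s=np.cos(YAW),np.sin(YAW); return C+[c*x-s*y,s*x+c*y]
PT={f"{a}_{b}_{k}":w(sx*75,sy*(118+e)) for k,e in(("corner",0),("tab",73),("tabflat",85)) for a,sx in(("near",-1),("far",1)) for b,sy in(("left",1),("right",-1))}
def go(name=None,z=None,xyz=None):
    from workcell import get_state
    from scipy.spatial.transform import Rotation as Ro
    s=get_state();q=s['orientation'];R=Ro.from_quat([q[1],q[2],q[3],q[0]])
    T=np.r_[PT[name],z] if name else np.array(xyz)
    d=R.inv().apply(T-s['eef_pos']); print(s['clock'],s['eef_pos'].round(1),s['force'].round(2),'delta',d.round(2),'n',np.linalg.norm(d).round(0))
E
python3 - <<'E'
from h import *
for k,v in PT.items(): print(k,v.round(1), proj("top",[[*v,72 if 'corner' in k else 86]]).round(0))
P=np.load("topP.npy"); 
for uv in [(418,150),(390,165),(370,283)]: print(P[uv[1],uv[0]].round(0))
go("near_left_corner",110)
E
```

```text
near_left_corner [524.1  93.6] [[203. 185.]]
near_right_corner [ 480.  -138.2] [[288. 201.]]
far_left_corner [671.4  65.6] [[214. 132.]]
far_right_corner [ 627.3 -166.2] [[298. 148.]]
near_left_tab [537.7 165.4] [[176. 179.]]
near_right_tab [ 466.3 -209.9] [[316. 205.]]
far_left_tab [685.1 137.3] [[187. 126.]]
far_right_tab [ 613.7 -238. ] [[325. 152.]]
near_left_tabflat [540.  177.1] [[171. 178.]]
near_right_tabflat [ 464.1 -221.7] [[320. 206.]]
far_left_tabflat [687.3 149.1] [[183. 126.]]
far_right_tabflat [ 611.4 -249.7] [[329. 152.]]
[ 591. -448.  199.]
[ 584. -428.   51.]
[ 263. -345.   93.]
0.1 [219.  504.2 230.8] [-0.38 -0.16 -0.48] delta [-254.91  443.46  120.98] n 526.0
```

Request:
send_rows(deltas=[[-9,16,4],[-18,31.5,8.5],[-18,31.5,8.5],[-18,31.5,8.5],[-18,31.5,8.5],[-18,31.5,8.5],[-18,31.5,8.5],[-18,31.5,8.5],[-18,31.5,8.5],[-18,31.5,8.5],[-18,31.5,8.5],[-18,31.5,8.5],[-18,31.5,8.5],[-18,31.5,8.5],[-9,16,4],[0,0,0],[0,0,0]], grip=0)

```text
invalid input
```

Request:
send_rows(deltas=[[-9,16,4,0,0,0],[-18,31.5,8.5,0,0,0],[-18,31.5,8.5,0,0,0],[-18,31.5,8.5,0,0,0],[-18,31.5,8.5,0,0,0],[-18,31.5,8.5,0,0,0],[-18,31.5,8.5,0,0,0],[-18,31.5,8.5,0,0,0],[-18,31.5,8.5,0,0,0],[-18,31.5,8.5,0,0,0],[-18,31.5,8.5,0,0,0],[-18,31.5,8.5,0,0,0],[-18,31.5,8.5,0,0,0],[-18,31.5,8.5,0,0,0],[-9,16,4,0,0,0],[0,0,0,0,0,0],[0,0,0,0,0,0]], grip=0)

```text
clock: 1.52
eef_pos: [523.6, 96.8, 112.2]
orientation: [-0.001, 0.837, 0.548, -0.001]
force: [0.4, -0.6, 0.2]
grip_width: -0.003
```

Run:
```python
from h import *
go("near_left_corner",76)
from workcell import *
print(get_state()['orientation'],get_state()['grip_width'])
p,d=snapshot("side"); cv2.imwrite("pics/s1.png",p[:,:,::-1])
```

```text
1.5167 [523.6  96.8 112.2] [ 0.38 -0.61  0.16] delta [-2.71  1.8  36.21] n 36.0
[-5.00212675e-04  8.36669738e-01  5.47707187e-01 -5.79844220e-04] -0.002665706175387047
```

View pics/s1.png

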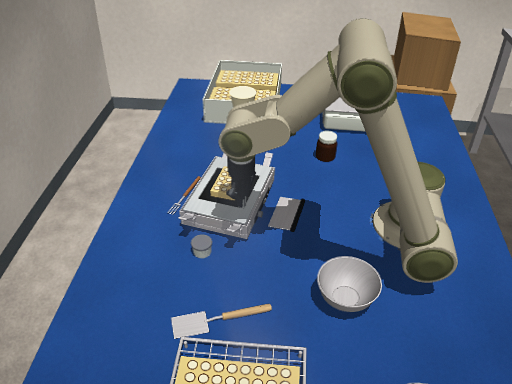

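The side view shows the closed gripper over the near-left part of the plate, fingertips around (240,200) and clear of the mould. I'll lower it and press in small steps.

Request:
send_rows(deltas=[[-1.3,0.9,8,0,0,0],[-1.4,0.9,14,0,0,0],[0,0,9,0,0,0],[0,0,4,0,0,0],[0,0,1,0,0,0],[0,0,0,0,0,0]])

```text
clock: 2.07
eef_pos: [524.1, 94.6, 76.8]
orientation: [-0.0, 0.836, 0.549, -0.0]
force: [0.4, 0.1, -0.0]
grip_width: -0.0
```

Request:
send_rows(deltas=[[0,0,1,0,0,0],[0,0,1,0,0,0],[0,0,1,0,0,0],[0,0,0,0,0,0]])

```text
clock: 2.4
eef_pos: [524.3, 94.2, 73.9]
orientation: [0.0, 0.836, 0.548, 0.0]
force: [0.6, 0.0, 0.0]
grip_width: 0.001
```

Request:
send_rows(deltas=[[0,0,1,0,0,0],[0,0,1,0,0,0],[0,0,0.5,0,0,0],[0,0,0,0,0,0]])

```text
clock: 2.73
eef_pos: [524.3, 94.2, 71.4]
orientation: [0.0, 0.836, 0.548, 0.0]
force: [-0.3, -0.6, 2.0]
grip_width: 0.004
```

Request:
send_rows(deltas=[[0,0,0.5,0,0,0],[0,0,0.5,0,0,0],[0,0,0,0,0,0]])

```text
clock: 2.98
eef_pos: [524.3, 94.2, 70.4]
orientation: [0.0, 0.836, 0.548, 0.0]
force: [-0.4, 1.3, 3.3]
grip_width: 0.0
```

Request:
send_rows(deltas=[[0,0,0.5,0,0,0],[0,0,0.5,0,0,0],[0,0,0,0,0,0]])

```text
clock: 3.23
eef_pos: [524.3, 94.2, 69.3]
orientation: [0.0, 0.836, 0.548, 0.0]
force: [-1.2, 0.8, 4.1]
grip_width: 0.002
```

Request:
send_rows(deltas=[[0,0,0.5,0,0,0],[0,0,0.5,0,0,0],[0,0,0,0,0,0]])

```text
clock: 3.48
eef_pos: [524.3, 94.3, 68.7]
orientation: [0.0, 0.836, 0.548, 0.0]
force: [-2.5, 0.1, 7.0]
grip_width: 0.001
```

Request:
send_rows(deltas=[[0,0,0.5,0,0,0],[0,0,0.5,0,0,0],[0,0,0,0,0,0]])

```text
clock: 3.73
eef_pos: [524.3, 94.3, 68.4]
orientation: [0.0, 0.836, 0.549, 0.0]
force: [-4.9, 0.9, 14.3]
grip_width: -0.003
```

Run:
```python
from h import *
from workcell import *
print(get_state()['force'])
for n in("top","side"):
    p,d=snapshot(n); np.savez(n+"1.npz",p=p,d=d)
x0,y0,w_,h_=(165,135,130,110)
cv2.imwrite("pics/s2.png",cv2.resize(p[y0:y0+h_,x0:x0+w_,::-1],None,fx=4.4,fy=4.4,interpolation=cv2.INTER_CUBIC))
```

```text
[-4.87933966  0.85249048 14.29549606]
```

View pics/s2.png

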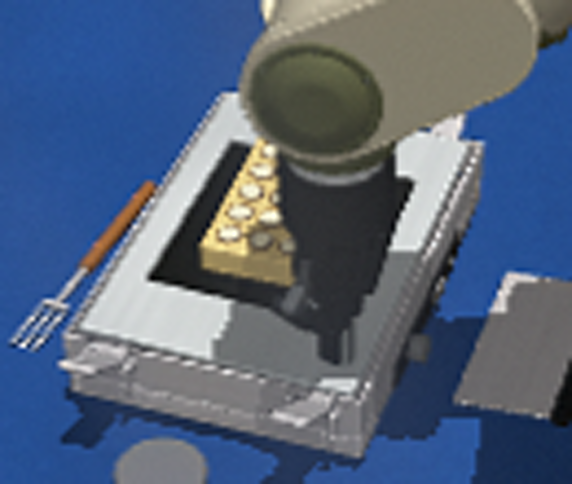

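Near-left sank about 3.5 mm at roughly 1 N/mm and then met a hard stop, which looks soft. The close-up shows the fingertips on the near-left corner at about (335,350). I'll press the other corners to compare.

Request:
send_rows(deltas=[[0,0,-3,0,0,0],[0,0,-12,0,0,0],[0,0,-25,0,0,0],[0,0,-15,0,0,0],[0,0,0,0,0,0]])

```text
clock: 4.25
eef_pos: [525.5, 94.1, 124.8]
orientation: [0.001, 0.836, 0.548, 0.002]
force: [0.7, -1.1, -0.1]
grip_width: 0.0
```

Run:
```python
from h import *
go("near_right_corner",80);go("far_left_corner",80)
```

```text
4.25 [525.5  94.1 124.8] [ 0.71 -1.07 -0.08] delta [-231.35   50.56   44.61] n 241.0
4.25 [525.5  94.1 124.8] [ 0.71 -1.07 -0.08] delta [ 31.87 144.97  45.51] n 155.0
```

Request:
send_rows(deltas=[[-15,3.5,0,0,0,0],[-33,7,0,0,0,0],[-33,7,0,0,0,0],[-34,7.5,0,0,0,0],[-34,7.5,0,0,0,0],[-34,7.5,0,0,0,0],[-33,7,0,0,0,0],[-15,3.5,8,0,0,0],[0,0,18,0,0,0],[0,0,14,0,0,0],[0,0,5,0,0,0],[0,0,0,0,0,0],[0,0,0,0,0,0]])

```text
clock: 5.33
eef_pos: [478.5, -137.6, 77.2]
orientation: [-0.0, 0.836, 0.549, -0.0]
force: [0.0, -0.1, 0.4]
grip_width: -0.0
```

Run:
```python
from h import *
go("near_right_corner",72)
```

```text
5.3333 [ 478.5 -137.6   77.2] [ 0.03 -0.06  0.36] delta [0.03 1.55 5.17] n 5.0
```

Request:
send_rows(deltas=[[0,1.5,1.5,0,0,0],[0,0,1.5,0,0,0],[0,0,1,0,0,0],[0,0,0,0,0,0]])

```text
clock: 5.67
eef_pos: [480.0, -138.3, 73.4]
orientation: [0.0, 0.836, 0.549, 0.0]
force: [-0.2, 0.1, -0.5]
grip_width: -0.003
```

Request:
send_rows(deltas=[[0,0,0.5,0,0,0],[0,0,0.5,0,0,0],[0,0,0.5,0,0,0],[0,0,0,0,0,0]])

```text
clock: 6.0
eef_pos: [479.9, -138.4, 71.9]
orientation: [0.0, 0.836, 0.548, 0.0]
force: [0.7, 0.3, 0.4]
grip_width: 0.003
```

Request:
send_rows(deltas=[[0,0,0.5,0,0,0],[0,0,0.5,0,0,0],[0,0,0,0,0,0]])

```text
clock: 6.25
eef_pos: [480.0, -138.4, 71.8]
orientation: [0.0, 0.836, 0.549, 0.0]
force: [-3.3, 0.7, 11.6]
grip_width: 0.003
```

Near-right is solid: 11.6 N with only 0.1 mm of movement from contact. Near-left is the soft corner, so I'll go to its lever.

Request:
send_rows(deltas=[[0,0,-5,0,0,0],[0,0,-18,0,0,0],[0,0,-28,0,0,0],[0,0,-15,0,0,0],[0,0,0,0,0,0]])

```text
clock: 6.67
eef_pos: [481.2, -139.0, 139.8]
orientation: [0.003, 0.836, 0.549, 0.001]
force: [0.2, -0.2, 0.3]
grip_width: -0.002
```

Run:
```python
from h import *
print(w(-72,199)); go(xyz=[*w(-72,199),96])
```

```text
[542.16064833 172.65002247]
6.6667 [ 481.2 -139.   139.8] [ 0.15 -0.21  0.27] delta [310.2  -68.44  43.22] n 321.0
```

Request:
send_rows(deltas=[[15,-3.2,0,0,0,0],[31,-6.8,0,0,0,0],[31,-6.8,0,0,0,0],[31,-6.8,0,0,0,0],[31,-6.8,0,0,0,0],[32,-7,0,0,0,0],[31,-6.8,0,0,0,0],[31,-6.8,0,0,0,0],[31,-6.8,0,0,0,0],[31,-6.8,0,0,0,0],[15,-3.2,6,0,0,0],[0,0,16,0,0,0],[0,0,14,0,0,0],[0,0,4,0,0,0],[0,0,0,0,0,0],[0,0,0,0,0,0]])

```text
clock: 8.0
eef_pos: [541.3, 172.8, 96.8]
orientation: [-0.0, 0.836, 0.548, -0.0]
force: [0.7, 0.1, -0.1]
grip_width: 0.002
```

Run:
```python
from h import *
go(xyz=[*w(-72,199),90])
from workcell import *
for n,(x0,y0,w_,h_) in {"top":(160,95,180,130),"side":(165,150,130,110)}.items():
    p,d=snapshot(n)
    cv2.imwrite(f"pics/{n}3.png",cv2.resize(p[y0:y0+h_,x0:x0+w_,::-1],None,fx=4.4,fy=4.4,interpolation=cv2.INTER_CUBIC))
```

```text
8.0 [541.3 172.8  96.8] [ 0.74  0.11 -0.11] delta [0.25 0.83 6.8 ] n 7.0
```

View pics/side3.png

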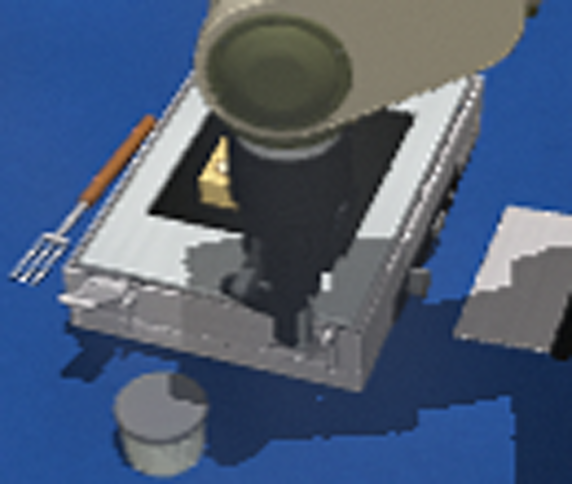

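View pics/top3.png

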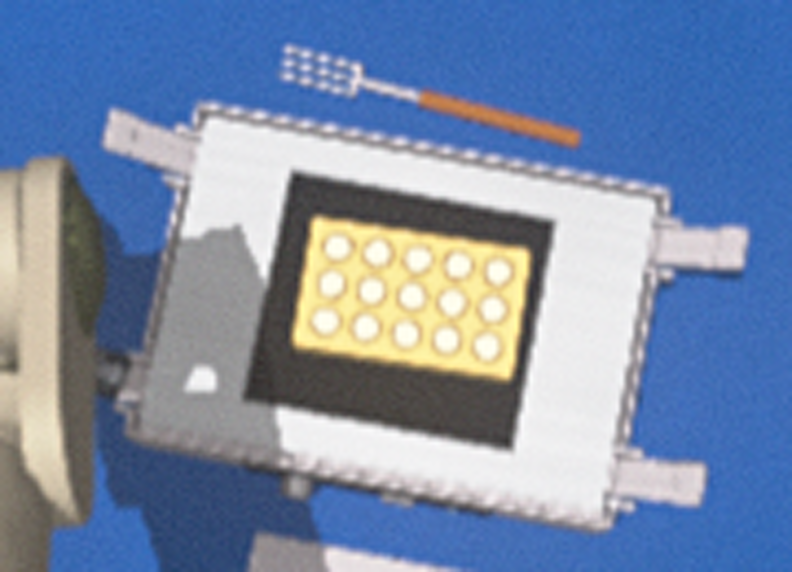

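Fingertips sit over the near-left pad (side crop about (288,340)); everything else is unmoved. Now I press.

Request:
send_rows(deltas=[[0,0.8,4,0,0,0],[0,0,4,0,0,0],[0,0,3,0,0,0],[0,0,3,0,0,0],[0,0,3,0,0,0],[0,0,0,0,0,0]])

```text
clock: 8.6
eef_pos: [542.4, 173.1, 79.9]
orientation: [0.0, 0.836, 0.548, 0.001]
force: [1.1, 0.9, 2.5]
grip_width: 0.003
```

Request:
send_rows(deltas=[[0,0,3,0,0,0],[0,0,3,0,0,0],[0,0,3,0,0,0],[0,0,3,0,0,0],[0,0,0,0,0,0]])

```text
clock: 9.02
eef_pos: [541.7, 172.5, 67.1]
orientation: [-0.0, 0.836, 0.548, -0.0]
force: [0.4, 0.2, 1.2]
grip_width: 0.003
```

Request:
send_rows(deltas=[[0,0,2,0,0,0],[0,0,2,0,0,0],[0,0,2,0,0,0],[0,0,0,0,0,0]])

```text
clock: 9.35
eef_pos: [541.9, 172.7, 61.5]
orientation: [-0.0, 0.836, 0.548, -0.0]
force: [0.1, 1.0, 1.6]
grip_width: 0.002
```

Request:
send_rows(deltas=[[0,0,1,0,0,0],[0,0,1,0,0,0],[0,0,1,0,0,0],[0,0,0,0,0,0]])

```text
clock: 9.68
eef_pos: [542.0, 172.9, 58.8]
orientation: [-0.0, 0.836, 0.548, 0.0]
force: [0.0, 2.8, 3.0]
grip_width: 0.004
```

Request:
send_rows(deltas=[[0,0,0.5,0,0,0],[0,0,0.5,0,0,0],[0,0,0.5,0,0,0],[0,0,0,0,0,0]])

```text
clock: 10.02
eef_pos: [542.0, 172.9, 57.8]
orientation: [-0.0, 0.836, 0.548, 0.0]
force: [-0.6, 4.0, 7.6]
grip_width: -0.003
```

Request:
send_rows(deltas=[[0,0,0.7,0,0,0],[0,0,0.7,0,0,0],[0,0,0.6,0,0,0],[0,0,0,0,0,0],[0,0,0,0,0,0]])

```text
clock: 10.43
eef_pos: [542.2, 173.0, 57.3]
orientation: [0.0, 0.836, 0.549, 0.001]
force: [-6.5, 3.0, 21.9]
grip_width: 0.003
```

Firm stop at z = 57.3 with 22 N. I'll lift off, move aside and check.

Request:
send_rows(deltas=[[0,0,-3,0,0,0],[0,0,-10,0,0,0],[0,0,-25,0,0,0],[0,0,-35,0,0,0],[0,0,-35,0,0,0],[0,0,-35,0,0,0],[20,-20,0,0,0,0],[25,-30,0,0,0,0],[25,-30,0,0,0,0],[25,-30,0,0,0,0],[25,-30,0,0,0,0],[25,-30,0,0,0,0],[25,-30,0,0,0,0],[20,-20,0,0,0,0],[10,-10,0,0,0,0],[0,0,0,0,0,0],[0,0,0,0,0,0]])

```text
clock: 11.85
eef_pos: [410.8, 447.3, 198.0]
orientation: [0.0, 0.836, 0.549, -0.0]
force: [0.5, -0.7, -0.1]
grip_width: -0.001
```

Run:
```python
from h import *
from workcell import *
s=get_state();print(s['clock'],s['eef_pos'],s['force'])
for n,(x0,y0,w_,h_) in {"top":(160,95,180,130),"side":(165,135,130,110)}.items():
    p,d=snapshot(n)
    cv2.imwrite(f"pics/{n}4.png",cv2.resize(p[y0:y0+h_,x0:x0+w_,::-1],None,fx=4.4,fy=4.4,interpolation=cv2.INTER_CUBIC))
    v,u=np.mgrid[:384,:512]; P=withdepth(n,np.c_[u.ravel(),v.ravel()],d.ravel()).reshape(384,512,3)
    P0=np.load(n+"P.npy")
    for k in ("near_left","near_right","far_left","far_right"):
        g=PT[k+"_tab"]
        o=[]
        for Q in(P0,P):
            m=(np.hypot(*(Q[...,:2]-g).transpose(2,0,1))<9)&(Q[...,2]>40)&(Q[...,2]<120); o.append((int(m.sum()),np.median(Q[m][:,2]).round(1) if m.any() else None))
        print(n,k,o)
```

```text
11.85 [410.7893789  447.28020155 198.02550121] [ 0.46108861 -0.67269945 -0.12955657]
top near_left [(39, np.float64(84.1)), (33, np.float64(57.7))]
top near_right [(37, np.float64(86.9)), (39, np.float64(87.4))]
top far_left [(38, np.float64(87.2)), (36, np.float64(86.6))]
top far_right [(36, np.float64(84.5)), (35, np.float64(83.7))]
side near_left [(11, np.float64(86.7)), (22, np.float64(57.0))]
side near_right [(22, np.float64(87.5)), (10, np.float64(90.7))]
side far_left [(15, np.float64(88.8)), (13, np.float64(89.8))]
side far_right [(23, np.float64(84.2)), (27, np.float64(83.4))]
```

View pics/side4.png

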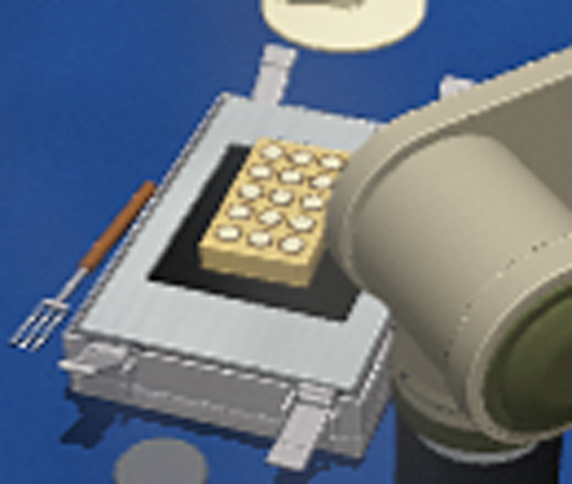

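View pics/top4.png

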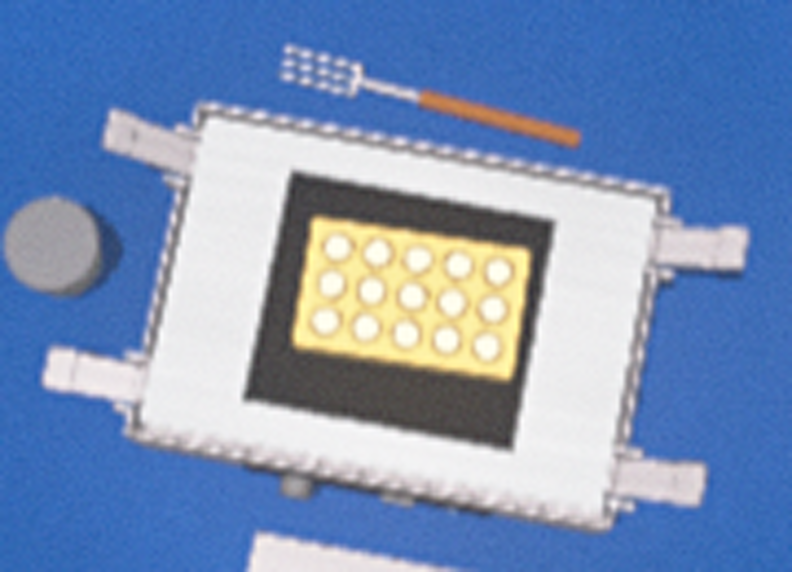

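The near-left pad (top crop about (85,375)) is flat, at 57–58 mm. The other three levers are still up, and the plate, mould, tub and fork are unmoved. The arm is clear, so I'm handing in.

```bash
python3 -c "
from workcell import *
print(finish_job())"
```

```text
the job is handed in; nothing more can be done
None
```

The soft corner is **near-left**. I pressed its shim lever down flat and handed the job in at about 12 s of the 51 s allowed.

- **Finding the corner:** Near-left sank about 3.5 mm at roughly 1 N/mm, then stopped hard (14 N). Near-right took 11.6 N with only about 0.1 mm of movement, so it is solid. I did not press the two far corners, because the contrast was clear and only one corner is soft.
- **Pressing the lever:** I pushed the near-left pad down to a firm stop at 57.3 mm with 22 N, then lifted straight off and moved the arm away. The lever did not jam half way.
- **Last checks:** After release the pad measured 57.7 mm in the top view and 57.0 mm in the side view, against 58 mm for flat. The other three levers stayed up:

| Pad | Top view before (mm) | Top view after (mm) |
|---|---|---|
| Near-right | 86.9 | 87.4 |
| Far-left | 87.2 | 86.6 |
| Far-right | 84.5 | 83.7 |

- **Disagreements:** In the side view near-right went from 87.5 to 90.7 mm. The arm partly hid that pad, leaving only 10 pixels, so I put that down to noise. The pad needed only 1–3 N for most of its travel, less than the stated 4 N.
- **Everything else:** The plate, mould, tub and fork look unmoved in the last pictures. I did not check the rest of the bench after the move.

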